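# Stack the tablet cassettes and jars in their holders

### The job

Stack the three amber tablet cassettes in the rectangular holder, lying flat and lined up with it: the largest at the bottom, the medium one on it and the smallest on top; and stack the two round jars in the round holder, the wide one below and the narrow one on it. Centre each on what carries it, keep all of them upright on the way (they hold tablets), and leave the bottle, the carton and the spatula where they are.

Things in the scene. Friction and masses are not known exactly. Their poses are not given: they have to be found in the camera images.
- cassette_large: the large tablet cassette of three look-alikes (loose): a closed rectangular box, amber with a flat lid, a grey foot and white paper labels; 100 mm long (its x), 60 mm wide (its y), 44 mm high. Origin: centre of its underside, z up. Standing upright on the counter at any yaw; take it across its width. Either way round is right.
- cassette_medium: the medium tablet cassette of three look-alikes (loose): a closed rectangular box, amber with a flat lid, a grey foot and white paper labels; 84 mm long (its x), 50 mm wide (its y), 38 mm high. Origin: centre of its underside, z up. Standing upright on the counter at any yaw; take it across its width. Either way round is right.
- cassette_small: the small tablet cassette of three look-alikes (loose): a closed rectangular box, amber with a flat lid, a grey foot and white paper labels; 66 mm long (its x), 40 mm wide (its y), 34 mm high. Origin: centre of its underside, z up. Standing upright on the counter at any yaw; take it across its width. Either way round is right.
- jar_wide: the wider of two squat round jars (loose): amber with a flat white screw lid of the same diameter, 66 mm in diameter, 46 mm high. Origin: centre of its underside, z up.
- jar_narrow: the narrower of two squat round jars (loose): amber with a flat white screw lid of the same diameter, 50 mm in diameter, 40 mm high. Origin: centre of its underside, z up.
- holder_rect: rectangular dark metal holder fixed to the counter: a shallow tray with dark rubber floor, 126 (x) by 86 (y) mm outside, 116 by 76 mm inside, rim 10 mm above the counter, inner floor 4 mm above the counter. Origin: centre of its underside, at counter height; x is its long side. It can lie left or right, turned either way.
- holder_round: round dark metal holder fixed to the counter: a shallow dish with dark rubber floor, 92 mm outside and 82 mm inside diameter, rim 10 mm and inner floor 4 mm above the counter. Origin: centre of its underside, at counter height.
- bottle: bystander, not to be disturbed: slim amber bottle with neck and white cap, 38 mm in diameter, 70 mm high, loose, standing among the containers. Origin: centre of its underside.
- carton: bystander, not to be disturbed: plain off-white folding carton, 80 (x) by 44 (y) mm, 24 mm high, loose, beyond one of the holders. Origin: centre of its underside.
- spatula: bystander, not to be disturbed: spatula lying flat along its x, about 150 mm long, under 30 mm high, loose, beyond one of the holders. Origin: under its middle.
Not all that is in view belongs to the job. What is shaped like the cassette_small but purple or turquoise is not meant. Leave any black or purple look-alike of the jar_narrow alone.

How it is judged:
By the outcome, as a careful person would: the job done as asked, in the order asked, and still so for the second after the job is handed in, with the robot touching nothing.
It also fails if it takes over 136 s, if anything falls off the work surface, if the arm or the gripper's body presses on something with over 40 N, if the wrist force passes 120 N, or if a joint passes its speed limit or range.

### The arm

A 7-joint arm with a two-finger parallel gripper is mounted at the origin on the work surface. World frame = base frame: x ahead of the robot, y to its left, z up, the work surface at z = 0. Lengths are in m, angles in rad, forces in N, time in s.
With the tool pointing down it reaches from about 0.425 to 0.925 m from the base axis. Payload 6.8 kg.
Tool frame: the origin (TCP) lies at the very end of the fingers, on their centre line; the grasp point (between the pads) lies 19 mm behind it; z points along the fingers, y is the line along which they close (so a half turn about z gives the same grasp; the last joint's range is limited). The gripper opens to 85 mm and grips with 20 to 120 N. Pads are 22 mm wide; open, the fingers measure 114 mm over their backs; the gripper's body (76 mm by 85 mm) begins 54 mm behind the grasp point. The pads swing forward as they close: fully open they stand 13 mm farther back than shut.
Start: joints at [-1.327, 0.477, 0.022, 1.555, -0.011, 1.109, -0.083], TCP at [0.233, 0.634, 0.231] pointing down, gripper open.
Joint ranges: [-2.96, 2.96], [-0.34, 2.1], [-1.41, 1.46], [0.24, 2.44], [-1.37, 4.51], [0.17, 1.92], [-2.96, 2.96]. Speed limits (rad/s): [2.39, 2.39, 3.14, 3.14, 3.14, 3.14, 3.14].

### API

Orientations are given as a unit quaternion [w, x, y, z].
In Python, from station import bot gives the robot as it stands. The module is installed in compiled form; this text tells all that it offers.
- The arm moves only by the shell command python3 -m jog 'ROWS' [OPENING] [FORCE]. ROWS is JSON, a list of rows, each a list of 4 numbers: the shift along the tool's x, y, z in cm, then the turn about the tool's z in rad. In form: [[x, y, z, spin], ...]. A call has 1 to 20 rows; each row is the pose to reach, as a shift and turn from the pose commanded when the call began, along the tool's axes at that moment; what a row does not reach only later rows make up. A row lasts 1/12 s, in which the tool goes at most 41.7 mm and 7.16 degrees, less where a joint would pass 70% of its speed; a pose out of reach is approached as far as the arm can. A call with a gripper value outside its range is refused whole. OPENING is the closure, from -1 (fully open) to 1 (shut), set as the call begins (- or left out, the last holds). The fingers move at their own pace and stop on an object; FORCE is the grip in N (left out, the last holds). Time passes only in rows, so rows that repeat a pose let the fingers close. It gives the time, the measured TCP pose, the force, the opening and the grip force at its end, in the units of the state.
- bot.get_obs(): the state, without advancing time (a new reading comes with each control period).
- bot.read_camera(name): name is "scene" or "top"; returns a dict with "pixels" (420x560x3 uint8, red, green, blue), "depth" (420x560 float32, m along the optical axis (not along the pixel's ray), 0 where there is no reading), "fovy" (degrees; the focal length in pixels is half the picture's height over the tangent of half this angle, whatever the lens; pixels are square), "cx", "cy" (the principal point, pixels), "pose" (4x4, takes a point from camera to world coordinates). Camera axes: x right, y down, z forward; pixel columns grow to the right and rows downward; lengths in m; the calibration is good to about 2 mm. A picture is of the moment at which its call begins.
- bot.hand_in(): hands the job in; it is judged then, once.
The state is a dict: "t": time; "q": joint angles; "joint_vel": joint speeds; "joint_torque": joint torques, N m; "eef_pos": TCP position; "tool_rot": TCP orientation; "contact_force": force on the tool from outside, world axes, zero at the start; "torque": the same for the moment, N m; "gripper_width": opening from 0.0 (shut) to 1.0 (fully open); "grasp_force": force on a finger pad.
Only numpy, scipy, OpenCV 4.12 (cv2) and the standard library are available. Lean on these libraries where they do the work, as an engineer would, in place of code of your own. Each camera call takes 0.05 s, during which the arm holds its last target. There are 200 camera calls.

## Working session

There is one attempt and no reset: what is moved stays moved. The work goes in short steps, Python scripts to look and compute and a shell command to move; the robot and the scene stay as the last step left them, time stands still between calls to the robot, and variables do not carry over. Pictures are saved under pics/ and viewed, at most 14 in all, crops included, and the job is handed in when it is done.

```bash
mkdir -p pics
python3 - <<'E'
from station import bot
import cv2,numpy as np
for n in("scene","top"):
    c=bot.read_camera(n);cv2.imwrite(f"pics/{n}0.png",c["pixels"][:,:,::-1]);np.savez(f"{n}0.npz",**c)
    print(n,c["fovy"],c["cx"],c["cy"],np.round(c["pose"],3).tolist())
o=bot.get_obs();print({k:np.round(v,3).tolist() for k,v in o.items()})
E
```

```text
scene 45.85911682376165 281.25114923588296 213.26251556200023 [[0.688, 0.579, -0.438, 1.08], [0.726, -0.537, 0.43, -0.559], [0.014, -0.613, -0.79, 1.057], [0.0, 0.0, 0.0, 1.0]]
top 46.61031261680403 283.7437452289688 207.92221464611302 [[0.026, -0.995, 0.099, 0.361], [-1.0, -0.026, -0.003, 0.019], [0.006, -0.099, -0.995, 1.466], [0.0, 0.0, 0.0, 1.0]]
{'t': 0.1, 'q': [-1.327, 0.478, 0.022, 1.556, -0.011, 1.109, -0.083], 'joint_vel': [0.0, -0.002, -0.001, -0.003, -0.001, 0.001, -0.001], 'joint_torque': [0.004, -59.776, 1.614, -28.195, 0.013, 0.005, -0.0], 'eef_pos': [0.232, 0.633, 0.23], 'tool_rot': [-0.0, 0.175, 0.985, -0.001], 'contact_force': [-0.674, 0.67, 0.256], 'torque': [-0.03, 0.02, -0.016], 'grasp_force': 0.0, 'gripper_width': 0.997}
```

View pics/top0.png

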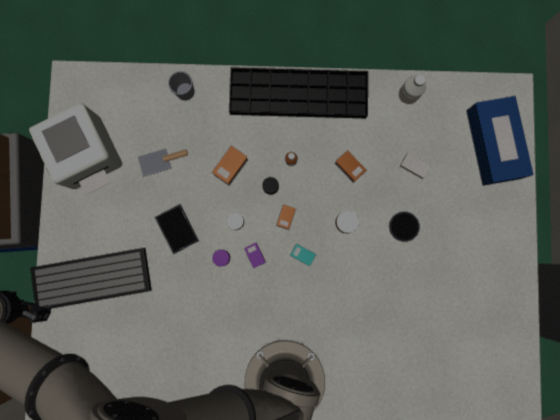

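View pics/scene0.png

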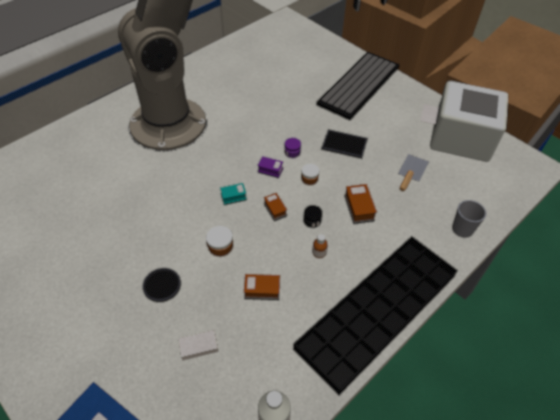

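The top view (+x up, +y left) shows the large cassette at (230,165), medium (351,166) and small (286,217). The wide jar is at (348,222), narrow jar (235,221), rectangular holder (177,228) and round holder (404,226). Bottle (291,158), black jar (270,185), and the purple and turquoise decoys are nearby. Next I measure them with the depth data.

```bash
cat > h.py <<'E'
import numpy as np,cv2
def cloud(c):
    d=c["depth"];f=210/np.tan(np.radians(float(c["fovy"]))/2);v,u=np.mgrid[:420,:560]
    P=np.stack([(u-c["cx"])/f*d,(v-c["cy"])/f*d,d],-1)
    return P@c["pose"][:3,:3].T+c["pose"][:3,3]
def proj(c,p):
    f=210/np.tan(np.radians(float(c["fovy"]))/2);q=c["pose"][:3,:3].T@(np.array(p)-c["pose"][:3,3])
    return q[0]/q[2]*f+c["cx"],q[1]/q[2]*f+c["cy"]
E
python3 - <<'E'
import numpy as np,cv2
from h import *
t=dict(np.load("top0.npz"));s=dict(np.load("scene0.npz"))
T=cloud(t);S=cloud(s)
names=dict(large=(230,165,.044),medium=(351,166,.038),small=(286,217,.034),wide=(348,222,.046),narrow=(235,221,.040),rect=(177,228,.01),round=(404,226,.01),black=(270,185,.04),bottle=(291,158,.07),purplej=(221,258,.04),purpleb=(255,255,.034),turq=(303,255,.034),carton=(415,166,.024))
for n,(u,v,h) in names.items():
    c=T[v,u][:2]
    out=[]
    for nm,C in(("top",T),("scn",S)):
        r=.085 if n=="rect" else .07 if n in("large","medium") else .05
        m=(np.hypot(C[...,0]-c[0],C[...,1]-c[1])<r)
        if n not in("rect","round"): m&=C[...,2]>h-.012
        else:
            px=(t if nm=="top" else s)["pixels"].max(-1); m&=(px<60)
        k,l,st,_=cv2.connectedComponentsWithStats(m.astype(np.uint8));
        if k<2: continue
        m=l==1+np.argmax(st[1:,4])
        p=C[m]; R=cv2.minAreaRect((p[:,:2]*1000).astype(np.float32))
        out.append((nm,m.sum(),np.round(np.median(p[:,2])*1000,1),np.round(R[0],1).tolist(),np.round(R[1],1).tolist(),round(R[2],1)))
    print(n,np.round(T[v,u],3),*out,sep="\n   ")
# table z
for C,n in((T,"t"),(S,"s")):
    m=(abs(C[...,0]-.55)<.15)&(abs(C[...,1])<.3); print(n,np.median(C[m][:,2]),C[m][:,2].std())
E
```

```text
large
   [0.627 0.177 0.04 ]
   ('top', np.int64(675), np.float64(43.7), [630.0, 180.1], [60.8, 100.9], 56.7)
   ('scn', np.int64(723), np.float64(45.6), [627.1, 178.7], [60.9, 104.1], 56.0)
medium
   [ 0.633 -0.181  0.042]
   ('top', np.int64(474), np.float64(38.2), [636.7, -180.5], [83.2, 50.3], 45.0)
   ('scn', np.int64(724), np.float64(39.5), [634.3, -181.5], [82.9, 51.3], 45.2)
small
   [0.477 0.007 0.037]
   ('top', np.int64(299), np.float64(34.1), [479.9, 9.3], [39.4, 64.6], 73.0)
   ('scn', np.int64(332), np.float64(35.8), [477.4, 7.7], [41.2, 68.0], 72.5)
wide
   [ 0.466 -0.174  0.046]
   ('top', np.int64(402), np.float64(45.9), [469.5, -171.7], [61.8, 65.3], 46.4)
   ('scn', np.int64(517), np.float64(47.8), [467.4, -173.4], [63.7, 67.5], 66.9)
narrow
   [0.461 0.156 0.041]
   ('top', np.int64(226), np.float64(39.5), [462.8, 158.1], [47.0, 48.7], 30.4)
   ('scn', np.int64(229), np.float64(41.6), [461.6, 157.3], [49.0, 48.0], 2.9)
rect
   [ 0.438  0.334 -0.001]
   ('top', np.int64(1131), np.float64(4.4), [435.7, 333.5], [122.3, 84.2], 29.9)
   ('scn', np.int64(772), np.float6
[... 762 characters left out ...]
 [353.0, 193.8], [47.5, 50.2], 71.4)
purpleb
   [0.363 0.095 0.033]
   ('top', np.int64(311), np.float64(33.5), [364.7, 97.8], [65.8, 39.7], 27.3)
   ('scn', np.int64(302), np.float64(35.5), [362.8, 96.2], [67.3, 43.6], 25.6)
turq
   [ 0.367 -0.045  0.037]
   ('top', np.int64(310), np.float64(33.9), [369.5, -43.8], [65.8, 39.8], 63.0)
   ('scn', np.int64(332), np.float64(35.9), [366.9, -44.7], [65.8, 43.0], 61.4)
carton
   [ 0.641 -0.376  0.027]
   ('top', np.int64(408), np.float64(24.0), [645.7, -377.8], [80.0, 46.4], 62.0)
   ('scn', np.int64(782), np.float64(25.3), [643.9, -378.6], [80.6, 46.3], 62.4)
t 0.0007416049136755865 0.014222765689236357
s 0.002596499228776805 0.014571373198561716
```

Run:
```python
import cv2
a=cv2.imread("pics/top0.png")[130:280,140:440];cv2.imwrite("pics/crop0.png",cv2.resize(a,(800,400),interpolation=cv2.INTER_CUBIC))
```

```text
(no output)
```

View pics/crop0.png

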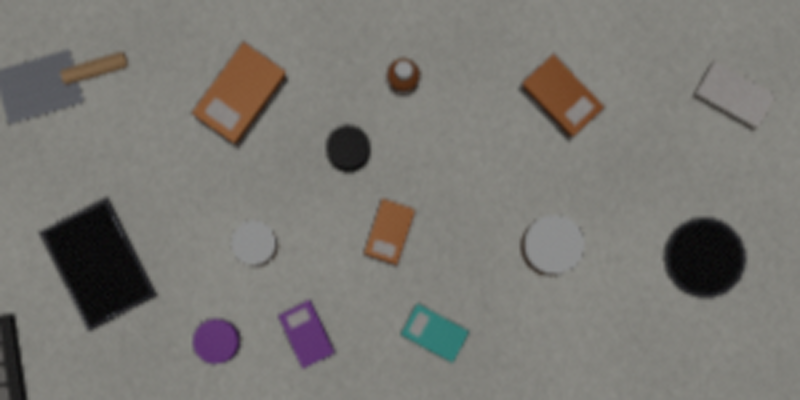

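The crop confirms the detections and the long-axis directions: large runs up-right, medium up-left, and the holder up-left. I move above the large cassette and check the hand-eye offset there.

```bash
cat >> h.py <<'E'
def plan(x,y,z,yawy):
    """mm, deg (world direction of the closing axis) -> row in cm/rad from the measured pose"""
    from station import bot
    from scipy.spatial.transform import Rotation as Ro
    o=bot.get_obs();w,a,b,c=o["tool_rot"];R=Ro.from_quat([a,b,c,w]).as_matrix()
    d=R.T@(np.array([x,y,z])/1000-o["eef_pos"])*100
    cur=np.degrees(np.arctan2(R[1,1],R[0,1]));s=(cur-yawy+90)%180-90
    print("t",round(o["t"],2),"pos",np.round(o["eef_pos"],4),"yawy",round(cur,1),"tilt",np.round(R[:,2],3),"width",round(o["gripper_width"],3),"q7",round(o["q"][6],2))
    print("ROW",np.round(d,2).tolist(),"spin",round(np.radians(s),3))
E
python3 -m jog '[[-52.8,-29,8,0.234],[-52.8,-29,8,0.234],[-52.8,-29,8,0.234],[-52.8,-29,8,0.234],[-52.8,-29,8,0.234],[-52.8,-29,8,0.234],[-52.8,-29,8,0.234],[-52.8,-29,8,0.234],[-52.8,-29,8,0.234],[-52.8,-29,8,0.234],[-52.8,-29,8,0.234],[-52.8,-29,8,0.234],[-52.8,-29,8,0.234],[-52.8,-29,8,0.234],[-52.8,-29,8,0.234],[-52.8,-29,8,0.234],[-52.8,-29,8,0.234],[-52.8,-29,8,0.234],[-52.8,-29,8,0.234],[-52.8,-29,8,0.234]]' -1
python3 - <<'E'
from h import *
from station import bot
plan(628.5,179.5,100,56.5)
for n in("scene","top"):
    c=bot.read_camera(n);np.savez(f"{n}1.npz",**c)
    e=bot.get_obs()["eef_pos"];u,v=map(int,proj(c,e));print(n,u,v)
    u0,v0=max(u-70,0),max(v-60,0);a=c["pixels"][v0:v0+120,u0:u0+140,::-1];print(u0,v0)
    cv2.imwrite(f"pics/{n}1.png",cv2.resize(a,None,fx=4,fy=4,interpolation=cv2.INTER_CUBIC))
E
```

```text
t: 1.77
eef_pos: [0.6274, 0.1815, 0.1514]
tool_rot: [-0.0, 0.287, 0.958, 0.0]
contact_force: [-0.0, -0.1, -0.7]
gripper_width: 0.996
grasp_force: 0.0
t 1.77 pos [0.6274 0.1815 0.1514] yawy 56.6 tilt [-0.     0.001 -1.   ] width 0.996 q7 0.72
ROW [-0.21, -0.11, 5.14] spin 0.002
scene 367 171
297 111
top 224 156
154 96
```

View pics/scene1.png

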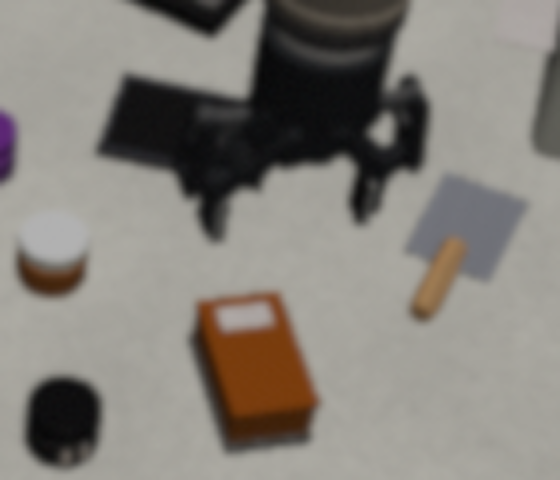

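The fingers appear above the large cassette, with tips at crop (215,238) and (362,220). Next I take their 3D positions from the depth data.

Run:
```python
from h import *
c=dict(np.load("scene1.npz"));C=cloud(c);e=np.array([.6274,.1815,.1514]);a=np.radians(56.6)
yv=np.array([np.cos(a),np.sin(a)]);xv=np.array([np.sin(a),-np.cos(a)])
for n in("scene","top"):
    c=dict(np.load(n+"1.npz"));C=cloud(c)
    d=C-e;Y=d[...,:2]@yv*1000;X=d[...,:2]@xv*1000;Z=d[...,2]*1000
    for sgn in(1,-1):
        m=(abs(X)<25)&(Y*sgn>30)&(Y*sgn<75)&(Z>-10)&(Z<40)
        if m.sum():
            low=m&(Z<np.percentile(Z[m],3)+12)
            print(n,sgn,m.sum(),"minZ",np.sort(Z[m])[:6].round(1),"X",np.percentile(X[low],[2,50,98]).round(1),"Y",np.percentile(Y[low],[2,50,98]).round(1))
```

```text
scene 1 56 minZ [15.5 15.8 16.  17.3 17.4 18.3] X [-10.9   5.6  11.9] Y [40.5 42.2 53.1]
scene -1 42 minZ [15.6 18.5 20.7 22.8 23.1 23.9] X [-6.6  6.9 12. ] Y [-57.4 -50.6 -43.8]
```

Opened, the tips stand about 14 mm above the TCP, as specified, and the xy agreement is good. I descend on the large cassette and grip it.

```bash
python3 -m jog '[[-0.2,-0.1,3,0],[-0.2,-0.1,6,0],[-0.2,-0.1,9,0],[-0.2,-0.1,11.5,0],[-0.2,-0.1,13,0],[-0.2,-0.1,14,0],[-0.2,-0.1,14.6,0],[-0.2,-0.1,14.6,0],[-0.2,-0.1,14.6,0]]' -1 && python3 -m jog '[[0,0,0,0],[0,0,0,0],[0,0,0,0],[0,0,0,0],[0,0,0,0],[0,0,0,0],[0,0,0,0],[0,0,0,0],[0,0,0,0],[0,0,0,0],[0,0,0,0],[0,0,0,0]]' 1 40
```

```text
t: 2.62
eef_pos: [0.6302, 0.1778, 0.0063]
tool_rot: [0.001, 0.289, 0.957, 0.0]
contact_force: [0.4, -0.3, 0.5]
gripper_width: 1.001
grasp_force: 0.0
t: 3.62
eef_pos: [0.6305, 0.1779, 0.0067]
tool_rot: [0.001, 0.289, 0.957, 0.001]
contact_force: [-0.3, -0.7, 6.5]
gripper_width: 0.694
grasp_force: 44.2
```

```bash
python3 -m jog '[[0,0,-0.5,0],[0,0,-1.5,0],[0,0,-3,0],[0,0,-5,0],[0,0,-7,0],[0,0,-8.5,0],[0,0,-9.5,0],[0,0,-10,0],[0,0,-10,0],[0,0,-10,0],[0,0,-10,0]]'
python3 - <<'E'
from h import *
from station import bot
plan(434.9,333.2,110,119.8)
E
```

```text
t: 4.53
eef_pos: [0.6286, 0.1774, 0.1042]
tool_rot: [-0.001, 0.289, 0.957, -0.001]
contact_force: [0.3, -0.2, -2.9]
gripper_width: 0.695
grasp_force: 43.7
t 4.53 pos [0.6286 0.1774 0.1042] yawy 56.4 tilt [-0.002 -0.001 -1.   ] width 0.695 q7 0.73
ROW [24.76, 2.28, -0.55] spin -1.106
```

```bash
python3 -m jog '[[0.6,0.05,0,-0.03],[2,0.2,-0.1,-0.1],[4.4,0.4,-0.2,-0.2],[6.8,0.6,-0.3,-0.31],[9.2,0.85,-0.4,-0.42],[11.6,1.1,-0.5,-0.53],[14,1.3,-0.5,-0.64],[16.4,1.5,-0.5,-0.75],[18.8,1.75,-0.5,-0.86],[21,1.95,-0.5,-0.95],[22.8,2.1,-0.5,-1.02],[24.1,2.2,-0.5,-1.08],[24.7,2.3,-0.5,-1.1],[24.8,2.3,-0.5,-1.106],[24.8,2.3,-0.5,-1.106],[24.8,2.3,-0.5,-1.106],[24.8,2.3,-0.5,-1.106],[24.8,2.3,-0.5,-1.106]]'
python3 - <<'E'
from h import *
from station import bot
plan(434.9,333.2,30,119.8)
a=np.radians(119.8);e=bot.get_obs()["eef_pos"];h=e[2]+.044-.0065
for n in("scene","top"):
    c=bot.read_camera(n);np.savez(f"{n}2.npz",**c);C=cloud(c)
    hsv=cv2.cvtColor(c["pixels"],cv2.COLOR_RGB2HSV);p=C
    m=(np.hypot(p[...,0]-e[0],p[...,1]-e[1])<.08)&(hsv[...,0]<18)&(hsv[...,1]>120)
    pp=p[m];print(n,m.sum(),"z",np.percentile(pp[:,2],[2,50,98]).round(4),"h",h.round(4))
    u,v=map(int,proj(c,e));cv2.imwrite(f"pics/{n}2.png",cv2.resize(c["pixels"][max(v-60,0):v+60,max(u-70,0):u+70,::-1],None,fx=4,fy=4,interpolation=cv2.INTER_CUBIC));print(max(u-70,0),max(v-60,0))
E
```

```text
t: 6.03
eef_pos: [0.4363, 0.3331, 0.1102]
tool_rot: [0.0, -0.256, 0.967, -0.0]
contact_force: [-0.2, -0.0, -2.8]
gripper_width: 0.7
grasp_force: 43.7
t 6.03 pos [0.4363 0.3331 0.1102] yawy 119.7 tilt [ 0. -0. -1.] width 0.7 q7 1.26
ROW [0.11, 0.08, 8.02] spin -0.002
scene 459 z [0.1208 0.1481 0.1963] h 0.1477
278 58
top 156 z [0.1277 0.1475 0.2665] h 0.1477
98 166
```

View pics/scene2.png

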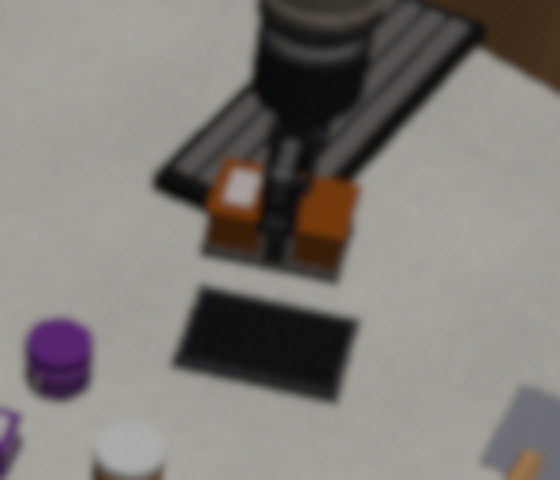

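The large cassette hangs level above the rectangular holder, which is at crop (265,340), with the yaw matched. I measure its offset along its length in the grip.

Run:
```python
from h import *
e=np.array([.4363,.3331,.1102]);a=np.radians(119.7);yv=np.array([np.cos(a),np.sin(a)]);xv=np.array([np.cos(a+np.pi/2),np.sin(a+np.pi/2)])
for n in("scene","top"):
    c=dict(np.load(n+"2.npz"));C=cloud(c);d=C-e
    X=d[...,:2]@xv*1000;Y=d[...,:2]@yv*1000;Z=d[...,2]*1000
    m=(abs(X)<75)&(abs(Y)<34)&(Z<42)&(Z>-15)
    for lo,hi in((34,42),(-8,42)):
        k=m&(Z>lo)&(Z<hi);
        if k.sum(): print(n,k.sum(),np.percentile(X[k],[0,2,98,100]).round(1),np.percentile(Y[k],[0,2,98,100]).round(1))
```

```text
scene 332 [-45.  -43.6  53.   54.9] [-33.6 -31.8  28.7  32.6]
scene 644 [-45.  -44.1  52.6  54.9] [-33.6 -32.4  27.7  32.6]
top 155 [-47.5 -44.8  51.1  52.2] [-32.2 -30.8  -5.7  -3.8]
top 252 [-47.9 -46.3  52.   52.5] [-32.7 -31.4  -5.5  -3.7]
```

```bash
python3 -m jog '[[-0.1,0.05,0.8,0],[-0.25,0.09,2.5,0],[-0.25,0.09,4.5,0],[-0.25,0.09,6.3,0],[-0.25,0.09,7.8,0],[-0.25,0.09,8.8,0],[-0.25,0.09,9.4,0],[-0.25,0.09,9.7,0],[-0.25,0.09,9.9,0],[-0.25,0.09,9.9,0],[-0.25,0.09,9.9,0]]'
```

```text
t: 7.05
eef_pos: [0.4377, 0.3362, 0.0119]
tool_rot: [0.001, -0.257, 0.966, 0.0]
contact_force: [0.1, -0.4, -2.9]
gripper_width: 0.699
grasp_force: 43.8
```

```bash
python3 -m jog '[[0,0,0.06,0],[0,0,0.12,0],[0,0,0.12,0],[0,0,0.12,0]]' && python3 -m jog '[[0,0,0,0],[0,0,0,0],[0,0,0,0],[0,0,0,0],[0,0,0,0],[0,0,0,0],[0,0,-0.5,0],[0,0,-2,0],[0,0,-4.5,0],[0,0,-8,0],[0,0,-11,0],[0,0,-13,0],[0,0,-14,0],[0,0,-14,0],[0,0,-14,0],[0,0,-14,0]]' -1
```

```text
t: 7.38
eef_pos: [0.4376, 0.3362, 0.0107]
tool_rot: [0.001, -0.257, 0.966, 0.0]
contact_force: [-0.8, -0.9, 3.4]
gripper_width: 0.69
grasp_force: 44.3
t: 8.72
eef_pos: [0.4364, 0.3351, 0.1486]
tool_rot: [-0.001, -0.257, 0.966, -0.001]
contact_force: [0.7, 0.4, -0.5]
gripper_width: 1.002
grasp_force: 0.0
```

Run:
```python
from h import *
plan(635.5,-181,140,135)
```

```text
t 8.72 pos [0.4364 0.3351 0.1486] yawy 119.8 tilt [-0.002 -0.002 -1.   ] width 1.002 q7 1.27
ROW [8.37, -54.68, 0.91] spin -0.265
```

```bash
python3 -m jog '[[0.5,-3,0,0],[1,-7,0,-0.05],[1.6,-11,0.1,-0.1],[2.2,-15,0.2,-0.15],[2.9,-19,0.3,-0.2],[3.5,-23,0.4,-0.265],[4.1,-27,0.5,-0.265],[4.7,-31,0.6,-0.265],[5.4,-35,0.7,-0.265],[6,-39,0.8,-0.265],[6.6,-43,0.9,-0.265],[7.2,-47,0.9,-0.265],[7.7,-50,0.9,-0.265],[8.1,-52.7,0.9,-0.265],[8.3,-54.2,0.9,-0.265],[8.4,-54.7,0.9,-0.265],[8.4,-54.7,0.9,-0.265],[8.4,-54.7,0.9,-0.265],[8.4,-54.7,0.9,-0.265],[8.4,-54.7,0.9,-0.265]]' -
python3 - <<'E'
from h import *
from station import bot
plan(635.5,-181,3,135)
for n in("scene","top"):
    c=bot.read_camera(n);C=cloud(c)
    m=(np.hypot(C[...,0]-.436,C[...,1]-.333)<.07)&(C[...,2]>.038)&(C[...,2]<.06)
    p=C[m];print(n,m.sum(),np.median(p[:,2]),cv2.minAreaRect((p[:,:2]*1000).astype(np.float32)))
    # holder from its rim around the cassette
    px=c["pixels"].max(-1);m=(np.hypot(C[...,0]-.436,C[...,1]-.333)<.085)&(((px<60)&(C[...,2]<.03))|((C[...,2]>.006)&(C[...,2]<.06)))
    p=C[m];print("  holder",cv2.minAreaRect((p[:,:2]*1000).astype(np.float32)))
    u,v=map(int,proj(c,[.436,.333,.05]));print(u-35,v-30);cv2.imwrite(f"pics/{n}3.png",cv2.resize(c["pixels"][v-30:v+30,u-35:u+35,::-1],None,fx=8,fy=8,interpolation=cv2.INTER_CUBIC))
E
```

```text
t: 10.38
eef_pos: [0.6361, -0.1781, 0.1411]
tool_rot: [0.0, -0.384, 0.923, 0.001]
contact_force: [0.7, -1.0, -0.2]
gripper_width: 0.998
grasp_force: 0.0
t 10.38 pos [ 0.6361 -0.1781  0.1411] yawy 135.2 tilt [-0.     0.001 -1.   ] width 0.998 q7 2.53
ROW [0.26, -0.17, 13.81] spin 0.003
scene 550 0.04983701795385376 ((433.5587463378906, 333.12042236328125), (100.70344543457031, 67.58929443359375), 30.520713806152344)
  holder ((441.59234619140625, 326.9952392578125), (163.37725830078125, 148.76907348632812), 51.31521987915039)
311 103
top 708 0.04790980652149335 ((436.345703125, 333.5869140625), (100.26282501220703, 60.819305419921875), 30.041606903076172)
  holder ((438.09625244140625, 332.7870178222656), (149.06646728515625, 149.80186462402344), 50.5986328125)
138 197
```

View pics/top3.png

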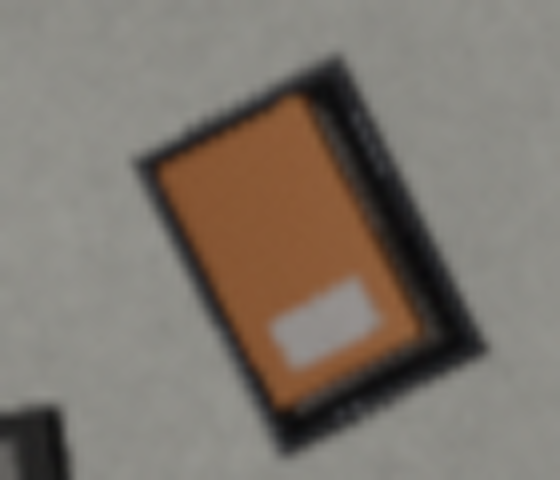

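The large cassette sits in the tray, aligned and within about 1 mm of its centre once parallax is allowed for. Now the medium one.

```bash
python3 -m jog '[[0.2,-0.15,2,0],[0.2,-0.15,5,0],[0.2,-0.15,8,0],[0.2,-0.15,10.5,0],[0.2,-0.15,12.3,0],[0.2,-0.15,13.3,0],[0.2,-0.15,13.8,0],[0.2,-0.15,13.8,0],[0.2,-0.15,13.8,0],[0.2,-0.15,13.8,0]]' -1 && python3 -m jog '[[0,0,0,0],[0,0,0,0],[0,0,0,0],[0,0,0,0],[0,0,0,0],[0,0,0,0],[0,0,0,0],[0,0,0,0],[0,0,0,0],[0,0,0,0],[0,0,0,0],[0,0,0,0]]' 1 40 && python3 -m jog '[[0,0,-0.5,0],[0,0,-1.5,0],[0,0,-3,0],[0,0,-5.5,0],[0,0,-8.5,0],[0,0,-11,0],[0,0,-13,0],[0,0,-14,0],[0,0,-14.5,0],[0,0,-14.5,0],[0,0,-14.5,0],[0,0,-14.5,0]]'
python3 - <<'E'
from h import *
plan(436.0,333.3,148,119.8)
E
```

```text
t: 11.32
eef_pos: [0.637, -0.1832, 0.0046]
tool_rot: [0.001, -0.383, 0.924, -0.001]
contact_force: [-1.1, 0.5, 0.0]
gripper_width: 1.0
grasp_force: 0.0
t: 12.32
eef_pos: [0.6363, -0.1831, 0.0039]
tool_rot: [0.0, -0.383, 0.924, -0.0]
contact_force: [-1.1, 0.5, 5.6]
gripper_width: 0.577
grasp_force: 43.0
t: 13.32
eef_pos: [0.6348, -0.1828, 0.1465]
tool_rot: [-0.001, -0.383, 0.924, 0.001]
contact_force: [0.3, 0.5, -2.3]
gripper_width: 0.581
grasp_force: 42.2
t 13.32 pos [ 0.6348 -0.1828  0.1465] yawy 135.0 tilt [-0.003  0.001 -1.   ] width 0.581 q7 2.54
ROW [-22.43, 50.55, -0.07] spin 0.265
```

```bash
python3 -m jog '[[-0.4,0.8,0,0],[-1.1,2.5,0,0.03],[-2.3,5.2,0,0.06],[-3.8,8.5,0,0.1],[-5.3,11.9,0,0.14],[-6.8,15.3,0,0.18],[-8.3,18.7,0,0.22],[-9.8,22.1,0,0.265],[-11.3,25.5,0,0.265],[-12.8,28.9,0,0.265],[-14.3,32.3,0,0.265],[-15.8,35.7,0,0.265],[-17.3,39.1,0,0.265],[-18.8,42.5,0,0.265],[-20.2,45.6,0,0.265],[-21.3,48,0,0.265],[-22,49.6,0,0.265],[-22.4,50.5,0,0.265],[-22.4,50.5,0,0.265],[-22.4,50.5,0,0.265]]' && python3 -m jog '[[0,0,0,0],[0,0,0,0],[0,0,0,0]]'
cat >> h.py <<'E'
def held(half_w,zlo,zhi,half_l,yaw=None):
    """extents of what hangs in the grip, tool x/y mm, from each camera"""
    from station import bot
    o=bot.get_obs();e=np.array(o["eef_pos"]);w,a,b,c_=o["tool_rot"]
    from scipy.spatial.transform import Rotation as Ro
    R=Ro.from_quat([a,b,c_,w]).as_matrix();print("e",e.round(4))
    for n in("scene","top"):
        c=bot.read_camera(n);C=cloud(c);L=(C-e)@R*1000;Z=-L[...,2]
        m=(abs(L[...,0])<half_l)&(abs(L[...,1])<half_w)&(Z>zlo)&(Z<zhi)
        x0,x1=L[...,0][m].min(),L[...,0][m].max();wx=(R@[(x0+x1)/2000,0,0]+e)*1000
        print(n,m.sum(),"X",round(x0,1),round(x1,1),"mid",round((x0+x1)/2,1),"world",wx.round(1)[:2])
E
python3 - <<'E'
from h import *
plan(436.0,333.3,52,119.8)
held(27,28,37,70);held(27,-2,37,70)
E
```

```text
t: 14.98
eef_pos: [0.437, 0.3317, 0.1475]
tool_rot: [-0.001, -0.257, 0.966, -0.001]
contact_force: [0.3, -0.8, -1.4]
gripper_width: 0.577
grasp_force: 42.2
t: 15.23
eef_pos: [0.438, 0.331, 0.148]
tool_rot: [-0.0, -0.256, 0.967, -0.0]
contact_force: [-0.6, -0.4, -0.9]
gripper_width: 0.58
grasp_force: 42.2
t 15.23 pos [0.438 0.331 0.148] yawy 119.7 tilt [ 0.    -0.001 -1.   ] width 0.58 q7 1.28
ROW [0.06, 0.3, 9.6] spin -0.002
e [0.438 0.331 0.148]
scene 165 X -41.9 41.3 mid -0.3 world [438.3 331.2]
top 106 X -45.3 39.4 mid -3.0 world [440.6 332.5]
e [0.4378 0.3316 0.1481]
scene 358 X -42.0 42.1 mid 0.1 world [437.8 331.6]
top 150 X -44.5 39.5 mid -2.5 world [440.  332.9]
```

```bash
python3 -m jog '[[0.1,0.1,0.8,0],[0.3,0.28,2.5,0],[0.3,0.28,4.5,0],[0.3,0.28,6.3,0],[0.3,0.28,7.7,0],[0.3,0.28,8.6,0],[0.3,0.28,9.1,0],[0.3,0.28,9.4,0],[0.3,0.28,9.4,0],[0.3,0.28,9.4,0],[0.3,0.28,9.4,0],[0.3,0.28,9.4,0]]'
python3 - <<'E'
from h import *
plan(436.0,333.3,52,119.8)
held(27,28,37,70)
E
```

```text
t: 16.43
eef_pos: [0.4337, 0.3338, 0.0548]
tool_rot: [0.001, -0.257, 0.966, 0.0]
contact_force: [0.4, -0.5, -2.8]
gripper_width: 0.578
grasp_force: 42.2
t 16.43 pos [0.4337 0.3338 0.0548] yawy 119.8 tilt [ 0.001  0.001 -1.   ] width 0.578 q7 1.25
ROW [-0.17, -0.16, 0.28] spin 0.0
e [0.4337 0.3338 0.0548]
scene 151 X -41.7 42.0 mid 0.2 world [433.6 333.7]
top 83 X -44.4 38.8 mid -2.8 world [436.1 335.2]
```

```bash
python3 -m jog '[[0.02,-0.1,0,0],[0.03,-0.1,0.12,0],[0.03,-0.1,0.22,0],[0.03,-0.1,0.28,0],[0.03,-0.1,0.28,0],[0.03,-0.1,0.28,0]]'
```

```text
t: 17.03
eef_pos: [0.4336, 0.3324, 0.0518]
tool_rot: [0.0, -0.257, 0.966, -0.0]
contact_force: [-1.6, -1.6, 5.9]
gripper_width: 0.582
grasp_force: 43.0
```

Contact is made; I release and retreat, then go to the small cassette.

```bash
python3 -m jog '[[0,0,-0.03,0],[0,0,-0.03,0],[0,0,-0.03,0],[0,0,-0.03,0],[0,0,-0.03,0],[0,0,-0.03,0],[0,0,-0.5,0],[0,0,-2,0],[0,0,-4.5,0],[0,0,-7.5,0],[0,0,-9,0],[0,0,-10,0],[0,0,-10,0],[0,0,-10,0]]' -1
python3 - <<'E'
from h import *
plan(478.7,8.5,130,72.8)
E
```

```text
t: 18.2
eef_pos: [0.4334, 0.3323, 0.1512]
tool_rot: [0.0, -0.257, 0.966, 0.0]
contact_force: [-0.5, 0.4, 0.2]
gripper_width: 1.001
grasp_force: 0.0
t 18.2 pos [0.4334 0.3323 0.1512] yawy 119.8 tilt [ 0.  0. -1.] width 1.001 q7 1.27
ROW [12.17, -30.35, 2.11] spin 0.82
```

```bash
python3 -m jog '[[1,-2.5,0,0.08],[2.3,-5.6,0.2,0.18],[3.6,-8.9,0.5,0.28],[4.9,-12.2,0.8,0.38],[6.2,-15.5,1.1,0.48],[7.5,-18.8,1.5,0.58],[8.8,-22,1.8,0.68],[10,-25,2.1,0.76],[11,-27.6,2.1,0.8],[11.8,-29.5,2.1,0.82],[12.2,-30.3,2.1,0.82],[12.2,-30.3,2.1,0.82],[12.2,-30.3,2.1,0.82],[12.2,-30.3,2.1,0.82],[12.2,-30.3,2.1,0.82]]'
python3 - <<'E'
from h import *
from station import bot
plan(478.7,8.5,3,72.8)
for n in("scene","top"):
    c=bot.read_camera(n);C=cloud(c)
    for lo,hi in((.076,.098),(.040,.056)):
        m=(np.hypot(C[...,0]-.436,C[...,1]-.333)<.07)&(C[...,2]>lo)&(C[...,2]<hi)
        p=C[m];print(n,m.sum(),np.median(p[:,2]),cv2.minAreaRect((p[:,:2]*1000).astype(np.float32)))
E
```

```text
t: 19.45
eef_pos: [0.478, 0.0107, 0.1301]
tool_rot: [-0.0, 0.148, 0.989, 0.0]
contact_force: [-0.4, -0.2, -0.3]
gripper_width: 1.0
grasp_force: 0.0
t 19.45 pos [0.478  0.0107 0.1301] yawy 73.0 tilt [-0.     0.001 -1.   ] width 1.0 q7 1.19
ROW [-0.13, -0.19, 12.71] spin 0.003
scene 406 0.0879017130232968 ((433.84234619140625, 331.9081115722656), (83.67029571533203, 56.54573059082031), 29.485408782958984)
scene 203 0.0492320469915013 ((434.71826171875, 330.7937927246094), (100.48208618164062, 61.369319915771484), 30.423763275146484)
top 522 0.08583912769019553 ((436.6344299316406, 332.5069885253906), (84.46215057373047, 50.15607452392578), 28.542198181152344)
top 138 0.04826864170969847 ((436.6672668457031, 332.7176513671875), (100.52214050292969, 59.72359085083008), 28.8981990814209)
```

```bash
python3 -m jog '[[-0.1,-0.15,2,0],[-0.1,-0.15,5,0],[-0.1,-0.15,8,0],[-0.1,-0.15,10,0],[-0.1,-0.15,11.5,0],[-0.1,-0.15,12.3,0],[-0.1,-0.15,12.7,0],[-0.1,-0.15,12.7,0],[-0.1,-0.15,12.7,0],[-0.1,-0.15,12.7,0]]' -1 && python3 -m jog '[[0,0,0,0],[0,0,0,0],[0,0,0,0],[0,0,0,0],[0,0,0,0],[0,0,0,0],[0,0,0,0],[0,0,0,0],[0,0,0,0],[0,0,0,0],[0,0,0,0],[0,0,0,0],[0,0,0,0],[0,0,0,0]]' 1 35 && python3 -m jog '[[0,0,-0.5,0],[0,0,-1.5,0],[0,0,-3,0],[0,0,-5.5,0],[0,0,-8.5,0],[0,0,-11.5,0],[0,0,-14,0],[0,0,-16,0],[0,0,-17,0],[0,0,-17.5,0],[0,0,-17.5,0],[0,0,-17.5,0],[0,0,-17.5,0]]'
python3 - <<'E'
from h import *
plan(435.3,332.3,178,119.8)
E
```

```text
t: 20.38
eef_pos: [0.4796, 0.0073, 0.0042]
tool_rot: [0.001, 0.149, 0.989, 0.0]
contact_force: [-0.6, 1.2, -0.1]
gripper_width: 0.996
grasp_force: 0.0
t: 21.55
eef_pos: [0.479, 0.0072, 0.0037]
tool_rot: [0.0, 0.149, 0.989, 0.0]
contact_force: [-1.1, 0.3, 6.4]
gripper_width: 0.463
grasp_force: 35.8
t: 22.63
eef_pos: [0.4778, 0.0071, 0.177]
tool_rot: [-0.001, 0.149, 0.989, -0.0]
contact_force: [1.4, -0.5, -0.9]
gripper_width: 0.462
grasp_force: 35.4
t 22.63 pos [0.4778 0.0071 0.177 ] yawy 72.8 tilt [-0.002 -0.    -1.   ] width 0.462 q7 1.18
ROW [13.66, 29.82, -0.1] spin -0.82
```

```bash
python3 -m jog '[[0.3,0.6,0,-0.02],[0.8,1.8,0,-0.06],[1.8,4,0,-0.12],[3,6.5,0,-0.19],[4.2,9.1,0,-0.27],[5.4,11.7,0,-0.35],[6.6,14.3,0,-0.43],[7.8,16.9,0,-0.51],[9,19.5,0,-0.59],[10.1,22,0,-0.66],[11.2,24.4,0,-0.72],[12.2,26.6,0,-0.77],[13,28.4,0,-0.81],[13.5,29.4,0,-0.82],[13.7,29.8,0,-0.82],[13.7,29.8,0,-0.82],[13.7,29.8,0,-0.82],[13.7,29.8,0,-0.82],[13.7,29.8,0,-0.82]]'
python3 - <<'E'
from h import *
plan(435.3,332.3,92,119.8)
held(21,22,33,50)
E
```

```text
t: 24.22
eef_pos: [0.4364, 0.3308, 0.1783]
tool_rot: [-0.0, -0.256, 0.967, -0.0]
contact_force: [0.5, 0.2, -0.5]
gripper_width: 0.464
grasp_force: 35.4
t 24.22 pos [0.4364 0.3308 0.1783] yawy 119.7 tilt [ 0.    -0.001 -1.   ] width 0.464 q7 1.28
ROW [0.02, 0.19, 8.63] spin -0.002
e [0.4364 0.3308 0.1783]
scene 109 X -30.4 35.4 mid 2.5 world [434.2 329.6]
top 62 X -30.4 33.3 mid 1.5 world [435.1 330.1]
```

```bash
python3 -m jog '[[-0.05,0.05,0.8,0],[-0.16,0.17,2.5,0],[-0.16,0.17,4.3,0],[-0.16,0.17,5.9,0],[-0.16,0.17,7.1,0],[-0.16,0.17,7.9,0],[-0.16,0.17,8.3,0],[-0.16,0.17,8.5,0],[-0.16,0.17,8.5,0],[-0.16,0.17,8.5,0],[-0.16,0.17,8.5,0]]'
python3 - <<'E'
from h import *
plan(435.3,332.3,90,119.8)
held(21,22,33,50)
E
```

```text
t: 25.23
eef_pos: [0.4369, 0.335, 0.094]
tool_rot: [0.001, -0.257, 0.966, 0.0]
contact_force: [-1.0, -0.0, -0.4]
gripper_width: 0.464
grasp_force: 35.4
t 25.23 pos [0.4369 0.335  0.094 ] yawy 119.8 tilt [ 0.001  0.001 -1.   ] width 0.464 q7 1.26
ROW [0.27, -0.16, 0.4] spin 0.0
e [0.4369 0.335  0.094 ]
scene 86 X -29.6 35.2 mid 2.8 world [434.5 333.6]
top 47 X 9.6 32.9 mid 21.3 world [418.4 324.4]
```

```bash
python3 -m jog '[[0.05,-0.08,0.1,0],[0.09,-0.15,0.22,0],[0.09,-0.15,0.34,0],[0.09,-0.15,0.4,0],[0.09,-0.15,0.43,0],[0.09,-0.15,0.43,0]]'
```

```text
t: 25.83
eef_pos: [0.4365, 0.3326, 0.0897]
tool_rot: [0.0, -0.257, 0.966, -0.0]
contact_force: [-2.4, -2.9, 8.4]
gripper_width: 0.461
grasp_force: 36.5
```

```bash
python3 -m jog '[[0,0,-0.04,0],[0,0,-0.04,0],[0,0,-0.04,0],[0,0,-0.04,0],[0,0,-0.04,0],[0,0,-0.04,0],[0,0,-0.5,0],[0,0,-2,0],[0,0,-4,0],[0,0,-6,0],[0,0,-7,0],[0,0,-7,0],[0,0,-7,0]]' -1
python3 - <<'E'
from h import *
plan(468.4,-172.5,140,80)
E
```

```text
t: 26.92
eef_pos: [0.4365, 0.3329, 0.1591]
tool_rot: [0.0, -0.257, 0.966, 0.0]
contact_force: [-0.3, -0.2, 0.1]
gripper_width: 1.003
grasp_force: 0.0
t 26.92 pos [0.4365 0.3329 0.1591] yawy 119.8 tilt [ 0.001  0.001 -1.   ] width 1.003 q7 1.28
ROW [22.35, -45.44, 1.88] spin 0.695
```

```bash
python3 -m jog '[[1.2,-2.5,-0.5,0.04],[2.8,-5.7,-0.5,0.1],[4.5,-9.1,0,0.17],[6.2,-12.6,0.3,0.24],[7.9,-16.1,0.6,0.31],[9.6,-19.6,0.8,0.38],[11.3,-23.1,1,0.45],[13,-26.6,1.2,0.52],[14.7,-30.1,1.4,0.59],[16.4,-33.6,1.6,0.65],[18.1,-37.1,1.8,0.695],[19.7,-40.2,1.9,0.695],[21.1,-42.9,1.9,0.695],[22,-44.7,1.9,0.695],[22.3,-45.4,1.9,0.695],[22.3,-45.4,1.9,0.695],[22.3,-45.4,1.9,0.695],[22.3,-45.4,1.9,0.695],[22.3,-45.4,1.9,0.695]]'
python3 - <<'E'
from h import *
from station import bot
plan(468.4,-172.5,4,80)
for n in("scene","top"):
    c=bot.read_camera(n);C=cloud(c)
    for lo,hi in((.110,.13),(.076,.098)):
        m=(np.hypot(C[...,0]-.436,C[...,1]-.333)<.06)&(C[...,2]>lo)&(C[...,2]<hi)
        p=C[m];print(n,m.sum(),np.median(p[:,2]),cv2.minAreaRect((p[:,:2]*1000).astype(np.float32)))
E
```

```text
t: 28.5
eef_pos: [0.4686, -0.1701, 0.1397]
tool_rot: [-0.0, 0.086, 0.996, 0.0]
contact_force: [0.1, 0.5, -0.1]
gripper_width: 1.001
grasp_force: 0.0
t 28.5 pos [ 0.4686 -0.1701  0.1397] yawy 80.1 tilt [-0.001  0.001 -1.   ] width 1.001 q7 1.73
ROW [-0.03, -0.25, 13.57] spin 0.003
scene 272 0.12144844930722337 ((434.92730712890625, 329.8292236328125), (65.4665298461914, 42.677833557128906), 31.565570831298828)
scene 235 0.08782151075057631 ((435.3902893066406, 329.42333984375), (83.2883071899414, 51.46900939941406), 30.239999771118164)
top 342 0.12003125694769456 ((437.4942321777344, 331.7033996582031), (66.28199005126953, 40.25098419189453), 30.869497299194336)
top 157 0.08649436769780561 ((437.06817626953125, 332.0821838378906), (84.16385650634766, 48.97406005859375), 29.522319793701172)
```

The cassette stack is good: small on medium on large, within 1 mm. Next is the wide jar.

```bash
python3 -m jog '[[0,-0.1,2,0],[0,-0.1,5,0],[0,-0.1,8,0],[0,-0.1,10.3,0],[0,-0.1,12,0],[0,-0.1,13,0],[0,-0.1,13.5,0],[0,-0.1,13.5,0],[0,-0.1,13.5,0],[0,-0.1,13.5,0]]' -1 && python3 -m jog '[[0,0,0,0],[0,0,0,0],[0,0,0,0],[0,0,0,0],[0,0,0,0],[0,0,0,0],[0,0,0,0],[0,0,0,0],[0,0,0,0],[0,0,0,0]]' 1 40 && python3 -m jog '[[0,0,-0.5,0],[0,0,-1.5,0],[0,0,-3,0],[0,0,-5,0],[0,0,-7,0],[0,0,-8.5,0],[0,0,-9.5,0],[0,0,-10,0],[0,0,-10,0],[0,0,-10,0],[0,0,-10,0]]'
python3 - <<'E'
from h import *
plan(461,-348,110,80)
E
```

```text
t: 29.43
eef_pos: [0.4693, -0.1731, 0.006]
tool_rot: [0.001, 0.087, 0.996, -0.0]
contact_force: [0.5, -0.2, -0.4]
gripper_width: 0.998
grasp_force: 0.0
t: 30.27
eef_pos: [0.4691, -0.1731, 0.006]
tool_rot: [0.001, 0.087, 0.996, -0.0]
contact_force: [-1.0, 0.6, 6.2]
gripper_width: 0.763
grasp_force: 43.0
t: 31.18
eef_pos: [0.4677, -0.1727, 0.1042]
tool_rot: [-0.001, 0.087, 0.996, 0.0]
contact_force: [0.1, 0.1, -1.7]
gripper_width: 0.764
grasp_force: 44.7
t 31.18 pos [ 0.4677 -0.1727  0.1042] yawy 80.0 tilt [-0.002  0.    -1.   ] width 0.764 q7 1.75
ROW [-2.39, -17.38, -0.59] spin -0.0
```

```bash
python3 -m jog '[[-0.1,-0.6,0,0],[-0.3,-1.8,-0.1,0],[-0.6,-4,-0.2,0],[-0.9,-6.5,-0.3,0],[-1.2,-9,-0.4,0],[-1.6,-11.5,-0.5,0],[-1.9,-13.7,-0.6,0],[-2.1,-15.5,-0.6,0],[-2.3,-16.7,-0.6,0],[-2.4,-17.4,-0.6,0],[-2.4,-17.4,-0.6,0],[-2.4,-17.4,-0.6,0],[-2.4,-17.4,-0.6,0],[-2.4,-17.4,-0.6,0]]'
cat >> h.py <<'E'
def lid(r,z,ctr=None):
    """round lid: extents along world x,y at height z (m), near the TCP or ctr (mm)"""
    from station import bot
    e=np.array(bot.get_obs()["eef_pos"]);print("e",e.round(4));q=e[:2] if ctr is None else np.array(ctr)/1000
    for n in("scene","top"):
        c=bot.read_camera(n);C=cloud(c);hsv=cv2.cvtColor(c["pixels"],cv2.COLOR_RGB2HSV)
        m=(np.hypot(C[...,0]-q[0],C[...,1]-q[1])<r+.012)&(abs(C[...,2]-z)<.006)&((hsv[...,2]>70)|(ctr is not None))
        P=C[m][:,:2]*1000
        # circle of known radius around the hull
        from scipy.optimize import least_squares
        if m.sum()<8: print(n,"few");continue
        H=cv2.convexHull(P.astype(np.float32))[:,0];H=H[np.hypot(*(H-q*1000).T)>r*800]
        f=least_squares(lambda c_:np.hypot(*(H-c_).T)-r*1000,q*1000,loss="soft_l1");print(n,m.sum(),"circle",f.x.round(1),"rms",np.sqrt(np.mean(f.fun**2)).round(2),"ext",P.min(0).round(1),P.max(0).round(1))
E
python3 - <<'E'
from h import *
plan(461,-348,10,80)
from station import bot
z=bot.get_obs()["eef_pos"][2]-.006+.046
lid(.033,z)
E
```

```text
t: 32.35
eef_pos: [0.4622, -0.347, 0.1108]
tool_rot: [-0.0, 0.086, 0.996, 0.0]
contact_force: [0.5, 0.4, -2.0]
gripper_width: 0.761
grasp_force: 44.7
t 32.35 pos [ 0.4622 -0.347   0.1108] yawy 80.1 tilt [-0.     0.001 -1.   ] width 0.761 q7 2.09
ROW [0.09, -0.13, 10.08] spin 0.002
e [ 0.4622 -0.347   0.1108]
scene 475 circle [ 461.9 -347.5] rms 4.06 ext [ 445.3 -382. ] [ 493.6 -304.6]
top 95 circle [ 462.3 -348.1] rms 1.2 ext [ 430.4 -356.9] [ 492.9 -315.5]
```

```bash
python3 -m jog '[[0,0,0.8,0],[0,0,2.5,0],[0,0,4.5,0],[0,0,6.5,0],[0,0,8,0],[0,0,9,0],[0,0,9.5,0],[0,0,9.7,0],[0,0,9.7,0],[0,0,9.7,0],[0,0,9.7,0]]'
python3 - <<'E'
from h import *
plan(461,-348,10,80)
from station import bot
z=bot.get_obs()["eef_pos"][2]-.006+.046
lid(.033,z)
c=bot.read_camera("top");u,v=map(int,proj(c,[.461,-.348,.05]));cv2.imwrite("pics/top5.png",cv2.resize(c["pixels"][v-30:v+30,u-35:u+35,::-1],None,fx=8,fy=8,interpolation=cv2.INTER_CUBIC))
E
```

```text
t: 33.37
eef_pos: [0.4623, -0.3489, 0.0148]
tool_rot: [0.001, 0.087, 0.996, -0.0]
contact_force: [-0.1, 0.3, -1.4]
gripper_width: 0.765
grasp_force: 44.7
t 33.37 pos [ 0.4623 -0.3489  0.0148] yawy 80.0 tilt [ 0.001 -0.001 -1.   ] width 0.765 q7 2.13
ROW [0.15, 0.07, 0.48] spin -0.0
e [ 0.4623 -0.3489  0.0148]
scene 396 circle [ 462.2 -348.5] rms 4.41 ext [ 445.4 -384.9] [ 495.4 -306.2]
top 70 circle [ 462.9 -348.6] rms 1.59 ext [ 431.9 -356.7] [ 489.9 -317.7]
```

View pics/top5.png

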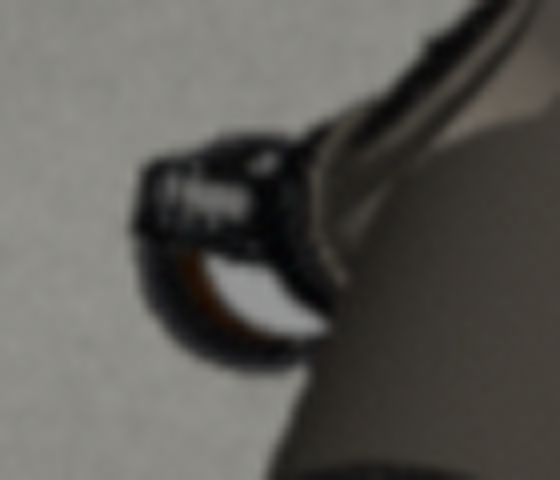

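The jar is inside the dish, with only its lower-left edge visible past the arm at about (260,290). I make a small correction, set it down and release.

```bash
python3 -m jog '[[0.06,0.05,0.15,0],[0.12,0.1,0.3,0],[0.12,0.1,0.42,0],[0.12,0.1,0.48,0],[0.12,0.1,0.48,0],[0.12,0.1,0.48,0]]'
```

```text
t: 34.02
eef_pos: [0.4606, -0.3471, 0.0101]
tool_rot: [-0.0, 0.087, 0.996, 0.0]
contact_force: [-3.2, 3.8, 11.2]
gripper_width: 0.769
grasp_force: 46.1
```

```bash
python3 -m jog '[[0,0,-0.05,0],[0,0,-0.05,0],[0,0,-0.05,0],[0,0,-0.05,0],[0,0,-0.05,0],[0,0,-0.05,0],[0,0,-0.5,0],[0,0,-2,0],[0,0,-5,0],[0,0,-8.5,0],[0,0,-11,0],[0,0,-13,0],[0,0,-14,0],[0,0,-14,0],[0,0,-14,0]]' -1
python3 - <<'E'
from h import *
plan(462.2,157.7,140,80)
E
```

```text
t: 35.27
eef_pos: [0.4607, -0.3471, 0.1489]
tool_rot: [0.0, 0.087, 0.996, 0.0]
contact_force: [0.3, 0.2, -0.6]
gripper_width: 1.001
grasp_force: 0.0
t 35.27 pos [ 0.4607 -0.3471  0.1489] yawy 80.0 tilt [ 0.  0. -1.] width 1.001 q7 2.07
ROW [8.62, 49.73, 0.9] spin -0.0
```

```bash
python3 -m jog '[[0.4,2.5,0,0],[1,5.9,0,0],[1.7,9.6,0.2,0],[2.3,13.3,0.3,0],[3,17,0.4,0],[3.6,20.7,0.5,0],[4.2,24.4,0.6,0],[4.9,28.1,0.7,0],[5.5,31.8,0.8,0],[6.2,35.5,0.9,0],[6.8,39.2,0.9,0],[7.4,42.7,0.9,0],[7.9,45.7,0.9,0],[8.3,48,0.9,0],[8.5,49.3,0.9,0],[8.6,49.7,0.9,0],[8.6,49.7,0.9,0],[8.6,49.7,0.9,0],[8.6,49.7,0.9,0],[8.6,49.7,0.9,0]]'
python3 - <<'E'
from h import *
plan(462.2,157.7,3,80)
lid(.033,.050,(461,-348))
from station import bot
for n in("scene","top"):
    c=bot.read_camera(n);u,v=map(int,proj(c,[.461,-.348,.05]));cv2.imwrite(f"pics/{n}6.png",cv2.resize(c["pixels"][v-30:v+30,u-35:u+35,::-1],None,fx=8,fy=8,interpolation=cv2.INTER_CUBIC));C=cloud(c)
    m=(np.hypot(C[...,0]-.461,C[...,1]+.348)<.06)&(c["pixels"].max(-1)<45)&(C[...,2]<.02);P=C[m][:,:2]*1000;print("holder",P.min(0),P.max(0))
E
```

```text
t: 36.93
eef_pos: [0.4624, 0.1555, 0.1399]
tool_rot: [-0.0, 0.088, 0.996, -0.0]
contact_force: [-0.3, -0.8, 0.5]
gripper_width: 0.993
grasp_force: 0.0
t 36.93 pos [0.4624 0.1555 0.1399] yawy 79.9 tilt [-0.001 -0.001 -1.   ] width 0.993 q7 0.97
ROW [0.06, 0.22, 13.69] spin -0.003
e [0.4624 0.1555 0.1399]
scene 566 circle [ 459.4 -347.9] rms 0.81 ext [ 426.3 -380.4] [ 493.9 -316. ]
top 387 circle [ 461.  -346.2] rms 0.96 ext [ 429.  -379.4] [ 491.2 -313.1]
holder [ 433.83166893 -390.10481688] [ 503.16973554 -306.63923039]
holder [ 418.8822963  -365.52230629] [ 503.74942198 -303.80946924]
```

View pics/top6.png

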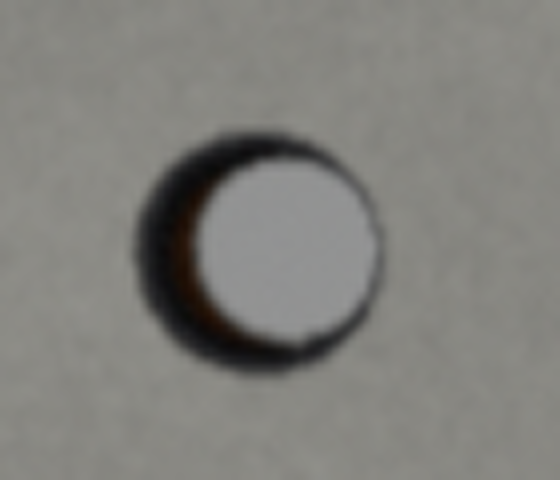

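The wide jar sits in the round dish, concentric to about 1 mm once parallax is allowed for: lid centre at crop (288,250), dish at (260,253). Now the narrow jar.

```bash
python3 -m jog '[[0,0.1,2,0],[0,0.1,5,0],[0,0.1,8,0],[0,0.1,10.3,0],[0,0.1,12,0],[0,0.1,13,0],[0,0.1,13.6,0],[0,0.1,13.6,0],[0,0.1,13.6,0],[0,0.1,13.6,0]]' -1 && python3 -m jog '[[0,0,0,0],[0,0,0,0],[0,0,0,0],[0,0,0,0],[0,0,0,0],[0,0,0,0],[0,0,0,0],[0,0,0,0],[0,0,0,0],[0,0,0,0],[0,0,0,0],[0,0,0,0]]' 1 35 && python3 -m jog '[[0,0,-0.5,0],[0,0,-1.5,0],[0,0,-3,0],[0,0,-5.5,0],[0,0,-8.5,0],[0,0,-11,0],[0,0,-13,0],[0,0,-14,0],[0,0,-14.5,0],[0,0,-14.5,0],[0,0,-14.5,0],[0,0,-14.5,0]]'
python3 - <<'E'
from h import *
plan(460.5,-347,148,80)
from station import bot
lid(.025,bot.get_obs()["eef_pos"][2]-.004+.04)
E
```

```text
t: 37.97
eef_pos: [0.4635, 0.1584, 0.0052]
tool_rot: [0.001, 0.087, 0.996, 0.0]
contact_force: [0.1, 0.5, 0.2]
gripper_width: 0.997
grasp_force: 0.0
t: 38.97
eef_pos: [0.463, 0.1583, 0.0049]
tool_rot: [0.0, 0.087, 0.996, 0.0]
contact_force: [-0.6, -0.5, 6.7]
gripper_width: 0.575
grasp_force: 35.4
t: 39.97
eef_pos: [0.4618, 0.1577, 0.148]
tool_rot: [-0.001, 0.087, 0.996, -0.001]
contact_force: [-0.6, -0.3, -0.7]
gripper_width: 0.575
grasp_force: 36.4
t 39.97 pos [0.4618 0.1577 0.148 ] yawy 80.0 tilt [-0.002 -0.001 -1.   ] width 0.575 q7 0.97
ROW [-8.65, -49.73, 0.05] spin -0.0
e [0.4618 0.1577 0.148 ]
scene 178 circle [462.1 159.6] rms 4.26 ext [437.7 129.2] [485.8 192.1]
top few
```

```bash
python3 -m jog '[[-0.15,-0.8,0,0],[-0.4,-2.5,0,0],[-0.9,-5.2,0,0],[-1.5,-8.5,0,0],[-2.1,-11.9,0,0],[-2.7,-15.3,0,0],[-3.3,-18.7,0,0],[-3.8,-22.1,0,0],[-4.4,-25.5,0,0],[-5,-28.9,0,0],[-5.6,-32.3,0,0],[-6.2,-35.7,0,0],[-6.8,-39.1,0,0],[-7.3,-42.2,0,0],[-7.9,-45.2,0,0],[-8.3,-47.6,0,0],[-8.5,-49.1,0,0],[-8.6,-49.7,0,0],[-8.6,-49.7,0,0],[-8.6,-49.7,0,0]]' && python3 -m jog '[[0,0,0.8,0],[0,0,2.5,0],[0,0,4.5,0],[0,0,6.5,0],[0,0,7.8,0],[0,0,8.6,0],[0,0,8.9,0],[0,0,8.9,0],[0,0,8.9,0],[0,0,8.9,0]]'
python3 - <<'E'
from h import *
plan(460.5,-347,55,80)
from station import bot
lid(.025,bot.get_obs()["eef_pos"][2]-.005+.04)
for n in("scene","top"):
    c=bot.read_camera(n);u,v=map(int,proj(c,[.461,-.348,.07]));cv2.imwrite(f"pics/{n}7.png",cv2.resize(c["pixels"][v-30:v+30,u-35:u+35,::-1],None,fx=8,fy=8,interpolation=cv2.INTER_CUBIC))
E
```

```text
t: 41.73
eef_pos: [0.4606, -0.3455, 0.1486]
tool_rot: [-0.001, 0.087, 0.996, 0.001]
contact_force: [0.3, 0.4, -0.5]
gripper_width: 0.577
grasp_force: 36.4
t: 42.57
eef_pos: [0.4616, -0.3465, 0.0611]
tool_rot: [0.001, 0.087, 0.996, -0.0]
contact_force: [0.8, 0.2, -0.7]
gripper_width: 0.576
grasp_force: 36.4
t 42.57 pos [ 0.4616 -0.3465  0.0611] yawy 80.0 tilt [ 0.001 -0.001 -1.   ] width 0.576 q7 2.12
ROW [0.1, -0.06, 0.61] spin -0.0
e [ 0.4616 -0.3465  0.0611]
scene 293 circle [ 463.2 -346.3] rms 3.53 ext [ 443.6 -373.2] [ 485.8 -313.3]
top 28 circle [ 462.6 -345.9] rms 1.44 ext [ 438.4 -347.8] [ 452.5 -326.1]
```

View pics/scene7.png

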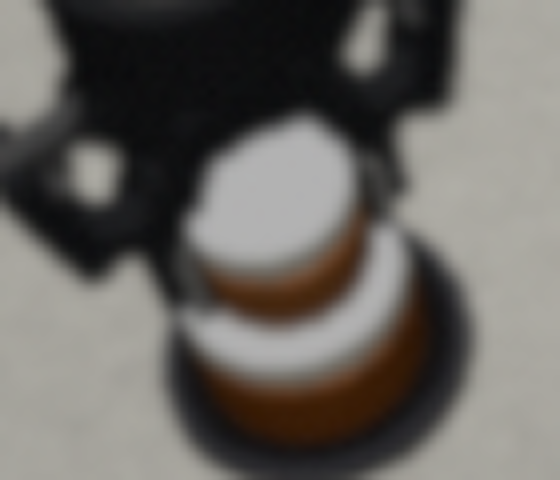

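The narrow jar hangs level about 6 mm above the wide one. I shift it 1 mm, lower it and release.

```bash
python3 -m jog '[[0.05,-0.03,0.2,0],[0.1,-0.05,0.35,0],[0.1,-0.05,0.48,0],[0.1,-0.05,0.56,0],[0.1,-0.05,0.61,0],[0.1,-0.05,0.61,0],[0.1,-0.05,0.61,0]]'
```

```text
t: 43.35
eef_pos: [0.4596, -0.3467, 0.0549]
tool_rot: [-0.0, 0.087, 0.996, 0.0]
contact_force: [-2.7, 1.6, 10.0]
gripper_width: 0.575
grasp_force: 37.5
```

```bash
python3 -m jog '[[0,0,-0.05,0],[0,0,-0.05,0],[0,0,-0.05,0],[0,0,-0.05,0],[0,0,-0.05,0],[0,0,-0.05,0],[0,0,-0.5,0],[0,0,-2,0],[0,0,-4,0],[0,0,-6.5,0],[0,0,-9,0],[0,0,-10,0],[0,0,-10,0]]' -1 && python3 -m jog '[[0,3,0,0],[0,7,0,0],[0,11,0,0],[0,15,0,0],[0,19,0,0],[0,23,0,0],[0,27,0,0],[0,30,0,0],[0,32,0,0],[0,32,0,0],[0,32,0,0]]'
python3 - <<'E'
from h import *
lid(.025,.090,(461,-348));lid(.033,.050,(461,-348))
from station import bot
for n in("scene","top"):
    c=bot.read_camera(n);cv2.imwrite(f"pics/{n}8.png",c["pixels"][...,::-1])
E
```

```text
t: 44.43
eef_pos: [0.4613, -0.3477, 0.1569]
tool_rot: [0.002, 0.087, 0.996, -0.001]
contact_force: [0.2, -0.3, 0.8]
gripper_width: 0.997
grasp_force: 0.0
t: 45.35
eef_pos: [0.5148, -0.0302, 0.1529]
tool_rot: [-0.001, 0.086, 0.996, -0.0]
contact_force: [-0.5, -0.4, -0.1]
gripper_width: 1.005
grasp_force: 0.0
e [ 0.5148 -0.0302  0.1529]
scene 347 circle [ 458.5 -347.6] rms 0.74 ext [ 432.7 -371.9] [ 484.9 -323. ]
top 232 circle [ 459.4 -346.1] rms 0.92 ext [ 436.1 -370.7] [ 482.  -321.7]
e [ 0.5147 -0.0327  0.1532]
scene 227 circle [ 459.2 -347.6] rms 0.56 ext [ 432.3 -380.1] [ 492.8 -315.9]
top 124 circle [ 460.8 -346.3] rms 1.07 ext [ 429.2 -371.7] [ 491.1 -313.8]
```

View pics/scene8.png

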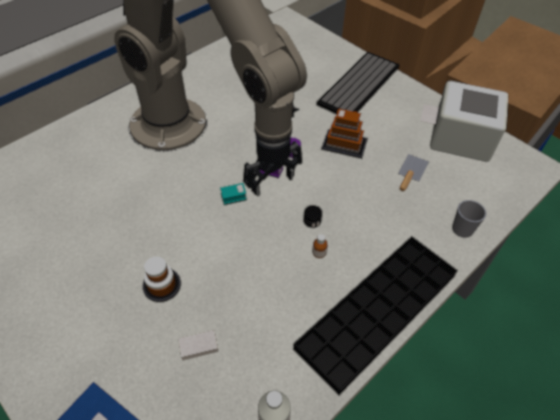

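Both stacks stand: cassettes at (346,132) and jars at (158,280), each centred to about 1 mm. The bottle, carton, spatula and look-alikes are where they were. Handing in.

```bash
python3 -c "
from station import bot
print(bot.hand_in())"
```

```text
the job is handed in; nothing more can be done
None
```

I stacked the three cassettes in the rectangular holder and the two jars in the round holder, each centred to within about 1–2 mm by camera, left everything else untouched, and handed the job in at about 45 s of the 136 s limit; no verdict came back.

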